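# Pack the clay tools and close the tool box with its drop-in lid

### The arm

A 6-joint arm with a two-finger parallel gripper is mounted at the origin on the work surface. World frame = base frame: x ahead of the robot, y to its left, z up, the work surface at z = 0. Lengths are in mm, angles in rad, forces in N, time in s.
With the tool pointing down it reaches from about 300 to 775 mm from the base axis. Payload 14.6 kg.
Tool frame: the origin (TCP) lies midway between the tips of the shut fingers; the grasp point (between the pads) lies behind it (manip.grip_depth is the z of the grasp point in the tool frame, in mm); z points along the fingers, y is the line along which they close (so a half turn about z gives the same grasp; the last joint's range is limited). The gripper opens to 94 mm and grips with 3 to 60 N. Pads are 16 mm wide; open, the fingers measure 119 mm over their backs; the gripper's body (75 mm by 177 mm) begins 78 mm behind the grasp point.
Start: joints at [-1.195, 0.3, 1.521, -0, 1.321, -0.067], TCP at [235.651, -496.949, 205.446] pointing down, gripper open.
Joint ranges: [-3.03, 3.03], [-0.79, 2.21], [0.23, 2.52], [-1.04, 4.18], [0, 3.07], [-2.55, 2.55]. Speed limits (rad/s): [2.22, 2.22, 2.57, 3.14, 3.14, 3.14].

### API

Orientations are given as [roll, pitch, yaw] about the fixed x, y, z axes, in that order (R = Rz(yaw) Ry(pitch) Rx(roll)).
In Python, from cell import manip gives the robot as it stands.
- The arm moves only by the shell command python3 nudge.py 'ROWS' [OPENING] [FORCE]. ROWS is a JSON list of rows, 1 to 5 of them, each of 6 numbers: dx, dy, dz in mm, then a rotation vector rx, ry, rz in rad; each row is the pose to reach, as a shift and turn from the pose commanded when the command began, along the tool's axes at that moment; what a row does not reach only later rows make up. A row lasts 1/10 s, in which the tool goes at most 50 mm and 0.15 rad, less where a joint would pass 70% of its speed; a pose out of reach is approached as far as the arm can. OPENING is the finger opening in mm, set as the command begins (- or left out keeps the last). The fingers move at their own pace and stop on an object; FORCE is the grip in N (left out, the last holds). Time passes only in rows, so rows that do not move let the fingers close. It prints the time, the measured TCP pose, the force, the opening and the grip force at its end.
- manip.read_state(): the state, without advancing time (a new reading comes with each control period).
- manip.camera(name): name is "scene" or "top"; returns (picture, depth): 400x640x3 uint8, red, green, blue; 400x640 float32, mm along the optical axis (not along the pixel's ray), 0 where there is no reading.
- manip.camera_info(name): a dict with "K" (3x3 intrinsics, pixels), "rvec" (rotation vector, rad) and "tvec" (3), from world to camera coordinates, as OpenCV has them. Camera axes: x right, y down, z forward; pixel columns grow to the right and rows downward; lengths in mm; the calibration is good to about 2 mm. A picture is of the moment at which its call begins. camera_info takes no time and is no camera call.
- manip.sign_off(): hands the job in; it is judged then, once.
The state is a dict: "clock": time; "joints": joint angles; "qd": joint speeds; "effort": joint torques, N m; "eef_pos": TCP position; "eef_rot": TCP orientation; "wrist_force": force on the tool from outside, world axes, zero at the start; "moment": the same for the moment, N m; "finger_gap": finger opening in mm; "finger_force": force on a finger pad.
Only numpy, scipy, OpenCV 4.12 (cv2) and the standard library are available. Lean on these libraries where they do the work, as an engineer would, in place of code of your own. Each camera call takes 0.05 s, during which the arm holds its last target. There are 200 camera calls.

### The job

Clear up at the end of the class: put the wooden float and the small stamp right way up, flat in their empty bays of the open tool box, the float in the long one. Then close the box: lay its loose lid on the rim a little off to one side and slide it gently across until it drops into its pocket, flush all round - do not drop it on or force it. Leave the other things on the bench, and the tool already in the box, as they are.

Things in the scene. Friction and masses are not known exactly. Their poses are not given: they have to be found in the camera images.
- toolbox: Open plywood tool box, does not move: 196 (its x) x 168 (its y) x 55 high. Origin: centre of the underside, on the bench. Walls 10 thick; inside them runs a ledge 7 wide, 46 above the bench. Below the ledge: 162 x 134, floor 6 above the bench. Low dividers (6 thick, 18 high above the floor) make one long bay on the +y side and two short bays on the -y side
- pocket (a point): Centre of the lid pocket, at the height of the ledge on which the lid comes to rest: 46 above the bench, 9 below the rim. The pocket is 176 (box x) x 148 (box y) x 9 deep; axes as the box
- long_bay (a point): Centre of the floor of the long bay, for the float, 35 to +y of the box centre: 162 (box x) x 64 (box y), floor 40 below the ledge; axes as the box
- short_bay (a point): Centre of the floor of the empty short bay, for the stamp, 42 to +x and 35 to -y of the box centre: 78 (box x) x 64 (box y), floor 40 below the ledge; axes as the box
- packed: Square cutter, 66 x 52 x 34 high, metal with a round wooden knob, already lying in the other short bay: leave it there
- lid: Loose plywood lid, 172 (its x) x 144 (its y) x 9 thick, about 0.24 kg, lying flat on the bench, handle up; fits the pocket with 2 of play each side, long side along the box's long side, either way round. Bar handle on top, along its x through the centre: 90 long, 16 wide, bar 16 thick on two feet, top 33 above the underside. Origin: centre of the underside
- float: Wooden float (smoothing board): flat base 150 (its x) x 54 (its y) x 14 thick, about 0.2 kg, with a bar handle on top along its x: 90 long, 14 wide, top 36 above the underside (the bar is 14 thick, on two feet). Lies base down. Origin: centre of the underside
- stamp: Small wooden texture stamp: base 66 (its x) x 54 (its y) x 14 thick, about 0.13 kg, with a solid upright grip on top along its x: 50 long, 14 wide, top 36 above the underside. Lies base down. Origin: centre of the underside
- prop: Bystander, to be left alone: plain fired-clay kiln prop, a bar 130 (its x) x 42 x 36 high, loose. Origin: centre of the underside
- jar: Bystander, to be left alone: closed white glaze jar, diameter 60, 125 high, loose, stands upright. Origin: centre of the underside
- brush: Bystander, to be left alone: brush 160 long (its x), lying on the bench, loose. Origin: middle of its length, underside
- scraper: Bystander, to be left alone: flat scraper 170 long (its x), lying on the bench, loose. Origin: middle of its length, underside
- beaker: Bystander, to be left alone: fired clay beaker, diameter 72, 70 high, loose, stands upright. Origin: centre of the underside

How it is judged:
By the outcome, as a careful person would: the job done as asked, in the order asked, and still so for the second after the job is handed in, with the robot touching nothing.
It also fails if it takes over 72 s, if anything falls off the work surface, if the arm or the gripper's body presses on something with over 40 N, if the wrist force passes 120 N, or if a joint passes its speed limit or range.

## Working session

There is one attempt and no reset: what is moved stays moved. The work goes in short steps, Python scripts to look and compute and a shell command to move; the robot and the scene stay as the last step left them, time stands still between calls to the robot, and variables do not carry over. Pictures are saved under pics/ and viewed, at most 10 in all, crops included, and the job is handed in when it is done.

```bash
ls; mkdir -p pics
python3 - <<'E'
from cell import manip
import cv2,numpy as np
for n in("scene","top"):
    im,d=manip.camera(n); np.savez(f"pics/{n}0.npz",im=im,d=d); cv2.imwrite(f"pics/{n}0.png",im[:,:,::-1])
    i=manip.camera_info(n); print(n,np.array(i["K"]).tolist(),i["rvec"],i["tvec"])
print(manip.grip_depth,manip.read_state())
E
```

```text
cell.py
nudge.py
pics
scene [[427.16242101094156, 0.0, 318.5681319340322], [0.0, 427.16242101094156, 201.3668333903091], [0.0, 0.0, 1.0]] [ 2.006385    0.97580694 -0.50195701] [-345.11148994 -201.11129941 1520.57762353]
top [[491.31622738368225, 0.0, 320.57326206875], [0.0, 491.31622738368225, 200.3676049411601], [0.0, 0.0, 1.0]] [ 2.17982631 -2.21442012  0.049384  ] [  21.90509221  531.09115346 1402.04028179]
-18.8 {'clock': 0.1, 'joints': array([-1.19460606e+00,  3.00414744e-01,  1.52149718e+00,  1.60706445e-05,
        1.32069611e+00, -6.66262484e-02]), 'qd': array([-0.00112244, -0.00072198, -0.00063364,  0.00068613, -0.000565  ,
       -0.00151532]), 'effort': array([ 3.74601932e-04, -5.32645869e+01, -3.53286231e+01,  7.09388056e-02,
        2.35343393e-02, -5.67116581e-05]), 'eef_pos': array([ 235.57234878, -496.74693079,  204.95273406]), 'eef_rot': array([-3.14058056e+00, -8.31330046e-05,  4.42812483e-01]), 'wrist_force': array([ 0.42056687, -0.37716594, -0.08471881]), 'moment': array([-0.01698095, -0.01153256,  0.00577994]), 'finger_force': 0.0, 'finger_gap': 94.21958688942324}
```

View pics/top0.png

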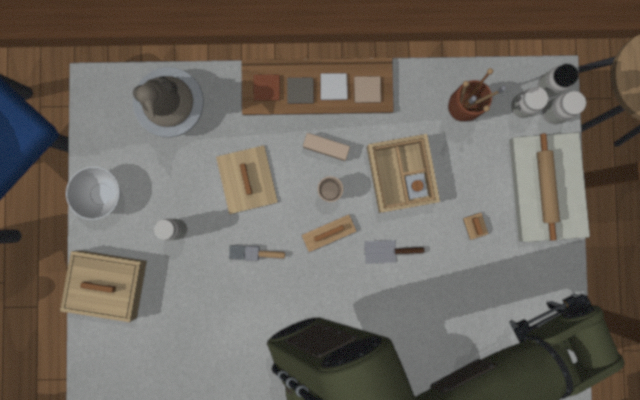

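View pics/scene0.png

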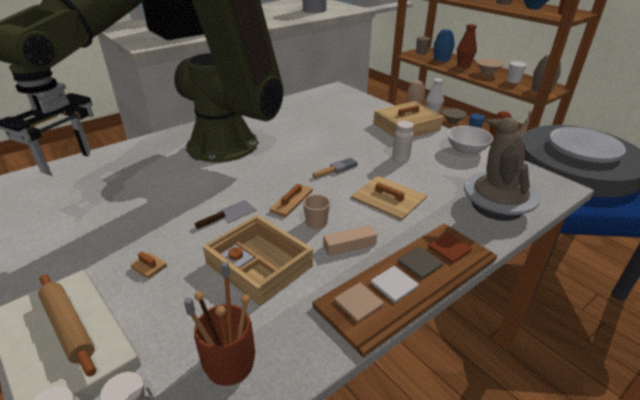

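Top view: the open box is at (403,173), with the packed cutter at (417,185) and the empty short bay at (411,155). The lid is at (247,180), the float at (329,233) and the stamp at (475,226). The closed box at (103,285) is a distractor. The scene view shows the same layout.

```bash
cat > h.py <<'E'
from cell import manip
import cv2,numpy as np
def cam(n):
    i=manip.camera_info(n); R=cv2.Rodrigues(np.array(i["rvec"]))[0]; return np.array(i["K"]),R,np.array(i["tvec"])
def ray(n,uv,z):
    K,R,t=cam(n); uv=np.atleast_2d(uv).astype(float)
    d=np.c_[uv,np.ones(len(uv))]@np.linalg.inv(K).T@R; o=-R.T@t
    return o+d*((z-o[2])/d[:,2])[:,None]
def cloud(n,d):
    K,R,t=cam(n); v,u=np.mgrid[:400,:640]
    p=np.stack([(u-K[0,2])/K[0,0]*d,(v-K[1,2])/K[1,1]*d,d],-1); return (p-t)@R
def proj(n,p):
    K,R,t=cam(n); q=(np.atleast_2d(p)@R.T+t)@K.T; return q[:,:2]/q[:,2:]
E
python3 - <<'E'
from h import *
S={n:np.load(f"pics/{n}0.npz") for n in("top","scene")}
C={n:cloud(n,S[n]["d"]) for n in S}
def rect(p): 
    (c,s,a)=cv2.minAreaRect(p.astype(np.float32)); return np.round(c,1),np.round(s,1),round(a,1)
print("bench z",[np.median(C["top"][250:270,330:345,2]),np.std(C["top"][250:270,330:345,2])])
reg={"lid":(212,140,282,218),"float":(297,208,360,255),"stamp":(458,206,492,244),"box":(362,128,444,218)}
zs={"lid":9,"float":14,"stamp":14,"box":55}
ctr={}
for k,(a,b,c,d) in reg.items():
    im=S["top"]["im"][b:d,a:c]; sat=cv2.cvtColor(im,cv2.COLOR_RGB2HSV)[...,1]
    th,m=cv2.threshold(sat,0,255,cv2.THRESH_OTSU)
    cs=max(cv2.findContours(m,cv2.RETR_EXTERNAL,cv2.CHAIN_APPROX_NONE)[0],key=cv2.contourArea)[:,0]+[a,b]
    W=ray("top",cs,zs[k])[:,:2]; print(k,th,"colour",rect(W))
    ctr[k]=(W.min(0)-15,W.max(0)+15)
    for n in C:
        P=C[n].reshape(-1,3); P=P[S[n]["d"].ravel()>0]
        q=P[((P[:,:2]>ctr[k][0])&(P[:,:2]<ctr[k][1])).all(1)]
        h=np.histogram(q[:,2],bins=np.arange(-4,64,4))[0]
        print(n,"hist/4mm",h.tolist())
        lo=zs[k]-5
        print("   rect>%d"%lo,rect(q[q[:,2]>lo][:,:2]))
        top=q[(q[:,2]>28)]
        if k!="box": print("   handle",rect(top[:,:2]),np.median(top[:,2]), np.percentile(top[:,2],90), top.mean(0).round(1))
def crop(n,x,y,w,h,f): cv2.imwrite(f"pics/{n}c.png",cv2.resize(S[n]["im"][y:y+h,x:x+w,::-1],None,fx=f,fy=f,interpolation=cv2.INTER_CUBIC))
crop("top",210,120,290,140,2.75)
E
```

```text
bench z [np.float64(0.21718215723235484), np.float64(163.47584049677687)]
lid 41.0 colour (array([596.2, 227.2]), array([172.1, 143.9]), 12.7)
top hist/4mm [1009, 1027, 1167, 1220, 363, 27, 5, 18, 72, 75, 16, 1, 0, 0, 0, 0]
   rect>4 (array([595.5, 227.8]), array([222.7, 200.5]), 0.1)
   handle (array([595.2, 227.5]), array([88.4, 16.1]), 13.0) 32.40540174338375 36.00677363684291 [594.9 227.1  32.5]
scene hist/4mm [355, 888, 238, 1208, 95, 21, 33, 33, 42, 86, 2, 0, 0, 0, 0, 0]
   rect>4 (array([594.2, 226.2]), array([196.2, 217.1]), 86.3)
   handle (array([598.5, 228.6]), array([89.5, 20.5]), 13.1) 33.04598727026513 35.07818475942137 [600.5 226.5  32.6]
float 50.0 colour (array([437.9,  -8.3]), array([ 53. , 149.3]), 22.6)
top hist/4mm [808, 730, 175, 202, 416, 168, 16, 5, 22, 59, 72, 4, 0, 0, 0, 0]
   rect>9 (array([440.6,  -7.5]), array([ 99.9, 153.3]), 3.9)
   handle (array([437.7,  -7.4]), array([14. , 88.5]), 23.0) 35.96848948572814 38.97518371728822 [437.9  -7.6  35.4]
scene hist/4mm [209, 488, 53, 60, 321, 78, 16, 22, 24, 42, 60, 1, 0, 0, 0, 0]
   rect>9 (array([440.7,  -7.6])
[... 431 characters left out ...]
554671 39.17573926864939 [ 451.  -428.7   35.3]
scene hist/4mm [196, 468, 45, 45, 271, 51, 21, 22, 21, 46, 50, 0, 0, 0, 0, 0]
   rect>9 (array([ 453.2, -429.1]), array([69.8, 54.8]), 17.1)
   handle (array([ 455. , -428.7]), array([49.7, 14.4]), 17.4) 35.60596319820641 37.92129610805114 [ 457.3 -429.4   34.9]
box 42.0 colour (array([ 603.2, -217.7]), array([194.5, 173.4]), 9.4)
top hist/4mm [952, 1337, 1105, 430, 96, 67, 182, 285, 114, 53, 100, 199, 329, 314, 445, 256]
   rect>50 (array([ 603.7, -219.8]), array([196.2, 169.1]), 9.3)
scene hist/4mm [468, 1125, 994, 365, 232, 262, 318, 538, 275, 256, 280, 326, 488, 298, 710, 323]
   rect>50 (array([ 604.7, -218.9]), array([201.2, 170.2]), 9.5)
```

View pics/topc.png

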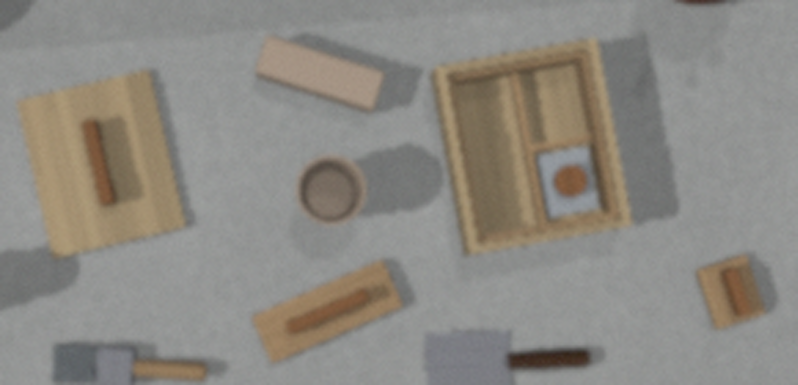

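The crop confirms the geometry. The long bay is on the left (+y) and the empty short bay is at the upper right. The top and scene measurements agree within about 2 mm, and the handle heights come out at 36, 36 and 33. First I'll plan the approach to the stamp.

```bash
cat > d.py <<'E'
# print shift/turn in the tool axes from the measured pose to x y z yaw
import sys; from h import *
from scipy.spatial.transform import Rotation as T
x,y,z,w=map(float,sys.argv[1:5]); s=manip.read_state()
R=T.from_euler("xyz",s["eef_rot"]); G=T.from_euler("xyz",[np.pi,0,w])
print("t",round(s["clock"],2),"shift",R.inv().apply([x,y,z]-s["eef_pos"]).round(1),"turn",(R.inv()*G).as_rotvec().round(3),"at",s["eef_pos"].round(1),s["eef_rot"].round(3),"F",s["wrist_force"].round(1),"gap",round(s["finger_gap"],1),"grip",round(s["finger_force"],1))
E
python3 d.py 451.3 -428.8 70 0.307
python3 - <<'E'
from h import *
# finer yaw of each handle / box from side fits
for n in("top",):
    S=np.load("pics/top0.npz")
    for k,(a,b,c,d) in {"jar":(150,212,190,246),"beaker":(317,175,345,203)}.items():
        print(k,ray(n,[(a+c)/2,(b+d)/2],70).round())
E
```

```text
t 0.1 shift [224.   31.2 134.9] turn [-0.001 -0.     0.136] at [ 235.6 -496.7  205. ] [-3.141 -0.     0.443] F [ 0.4 -0.4 -0.1] gap 94.2 grip 0.0
jar [[456. 430.  70.]]
beaker [[560. -16.  70.]]
```

```bash
python3 nudge.py '[[40,6,20,0,0,0.03],[85,12,40,0,0,0.06],[130,18,60,0,0,0.09],[175,25,80,0,0,0.12],[215,30,100,0,0,0.136]]' 50
python3 nudge.py '[[9,1,25,0,0,0],[9,1,25,0,0,0],[9,1,25,0,0,0]]' 40
python3 d.py 451.3 -428.8 17 0.307
```

```text
clock: 0.6
eef_pos: [444.6, -430.9, 104.3]
eef_rot: [-3.141, 0.0, 0.306]
wrist_force: [-0.5, -0.6, 0.5]
finger_gap: 57.6
finger_force: 0.0
clock: 0.9
eef_pos: [451.1, -430.3, 80.6]
eef_rot: [-3.141, 0.001, 0.307]
wrist_force: [-0.9, -0.7, 1.6]
finger_gap: 40.6
finger_force: 0.0
t 0.9 shift [ 0.7 -1.3 63.6] turn [-0.001  0.001 -0.   ] at [ 451.1 -430.3   80.6] [-3.141e+00  1.000e-03  3.070e-01] F [-0.9 -0.7  1.6] gap 40.6 grip 0.0
```

```bash
python3 nudge.py '[[0.7,-1.3,25,0,0,0],[0.7,-1.3,45,0,0,0],[0.7,-1.3,58,0,0,0],[0.7,-1.3,63,0,0,0],[0.7,-1.3,63,0,0,0]]' 40
python3 nudge.py '[[0,0,0,0,0,0],[0,0,0,0,0,0],[0,0,0,0,0,0],[0,0,0,0,0,0],[0,0,0,0,0,0]]' 5 25
python3 nudge.py '[[0,0,-5,0,0,0],[0,0,-20,0,0,0],[0,0,-50,0,0,0],[0,0,-80,0,0,0],[0,0,-80,0,0,0]]'
python3 - <<'E'
from h import *
ims=[]
for n in("top","scene"):
    im,d=manip.camera(n); np.savez(f"pics/{n}1.npz",im=im,d=d)
    u,v=proj(n,manip.read_state()["eef_pos"])[0].astype(int); u=min(max(u,60),580);v=min(max(v,60),340)
    ims.append(cv2.resize(im[v-60:v+60,u-60:u+60,::-1],None,fx=3.3,fy=3.3,interpolation=cv2.INTER_CUBIC)); print(u,v)
cv2.imwrite("pics/g1.png",np.hstack(ims))
E
python3 d.py 651.1 -247 100 0.164
```

```text
clock: 1.4
eef_pos: [451.6, -429.2, 17.9]
eef_rot: [3.141, -0.0, 0.306]
wrist_force: [-0.3, -0.4, 0.7]
finger_gap: 39.8
finger_force: 0.0
clock: 1.9
eef_pos: [452.1, -428.9, 18.0]
eef_rot: [3.141, -0.0, 0.307]
wrist_force: [-1.0, -0.2, 4.6]
finger_gap: 14.0
finger_force: 25.0
clock: 2.4
eef_pos: [453.3, -430.1, 102.9]
eef_rot: [3.135, -0.003, 0.307]
wrist_force: [0.7, 0.6, -0.9]
finger_gap: 13.4
finger_force: 25.0
485 225
139 235
t 2.5 shift [ 244.7 -113.2   -1.5] turn [ 0.001 -0.001  0.143] at [ 452.1 -428.8   98.5] [ 3.14e+00 -1.00e-03  3.07e-01] F [-0.4  0.1 -2.7] gap 13.9 grip 25.0
```

View pics/g1.png

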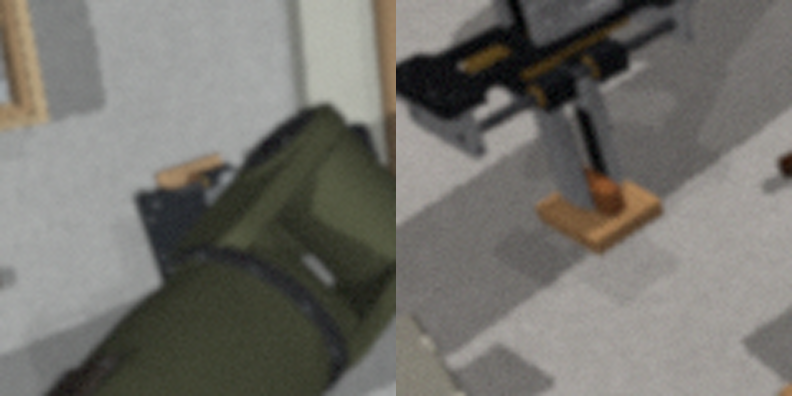

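The stamp hangs level in the fingers. I'll carry it over the short bay.

```bash
python3 nudge.py '[[40,-18,-2,0,0,0.03],[82,-38,-5,0,0,0.06],[124,-58,-5,0,0,0.09],[166,-77,-5,0,0,0.12],[208,-96,-5,0,0,0.143]]'
python3 nudge.py '[[35,-22,0,0,0,0],[39,-22,0,0,0,0],[39,-22,0,0,0,0]]'
python3 d.py 651.1 -247 26 0.164
python3 - <<'E'
from h import *
ims=[]
s=manip.read_state()["eef_pos"]
for n in("top","scene"):
    im,d=manip.camera(n); np.savez(f"pics/{n}2.npz",im=im,d=d)
    u,v=proj(n,[610,-225,50])[0].astype(int); u=min(max(u,60),580);v=min(max(v,60),340)
    ims.append(cv2.resize(im[v-60:v+60,u-60:u+60,::-1],None,fx=3.3,fy=3.3,interpolation=cv2.INTER_CUBIC)); print(u,v)
cv2.imwrite("pics/g2.png",np.hstack(ims))
E
```

```text
clock: 3.0
eef_pos: [621.9, -272.6, 101.3]
eef_rot: [-3.14, 0.002, 0.163]
wrist_force: [0.2, 0.3, -0.8]
finger_gap: 14.0
finger_force: 25.0
clock: 3.3
eef_pos: [656.1, -245.4, 100.9]
eef_rot: [-3.141, 0.002, 0.165]
wrist_force: [0.0, -0.1, -1.0]
finger_gap: 13.7
finger_force: 25.0
t 3.3 shift [-5.1  0.8 74.9] turn [-0.001  0.002  0.001] at [ 656.1 -245.4  100.9] [-3.141e+00  2.000e-03  1.650e-01] F [ 0.  -0.1 -1. ] gap 13.7 grip 25.0
405 170
256 251
```

View pics/g2.png

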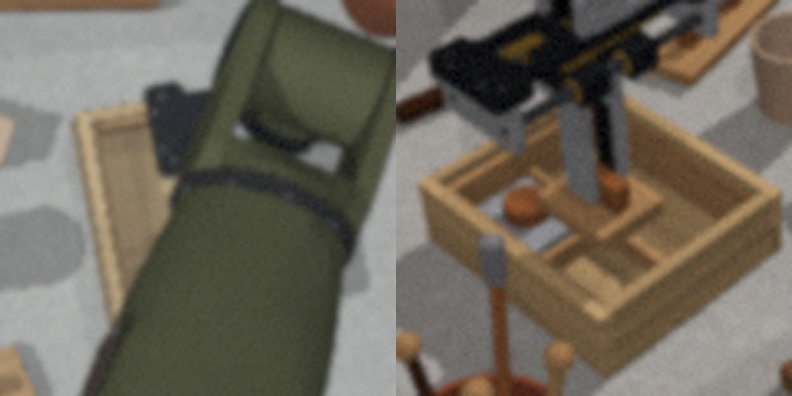

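The stamp hangs over the short bay at the -y/+x side, clear of the rim. Next I'll settle and lower it.

```bash
python3 nudge.py '[[-3,0.8,10,0,0,0],[-3,0.8,30,0,0,0],[-3,0.8,30,0,0,0]]'
python3 d.py 651.1 -247 26 0.164
```

```text
clock: 3.7
eef_pos: [651.1, -248.0, 69.1]
eef_rot: [-3.139, 0.004, 0.162]
wrist_force: [-0.0, -0.4, -1.1]
finger_gap: 14.1
finger_force: 25.0
t 3.7 shift [ 0.4 -0.9 43.1] turn [-0.003  0.004 -0.002] at [ 651.1 -248.    69.1] [-3.139  0.004  0.162] F [-0.  -0.4 -1.1] gap 14.1 grip 25.0
```

```bash
python3 nudge.py '[[0.4,-0.9,15,0,0,0],[0.4,-0.9,27,0,0,0],[0.4,-0.9,36,0,0,0],[0.4,-0.9,40,0,0,0],[0.4,-0.9,40,0,0,0]]'
python3 nudge.py '[[0,0,1.5,0,0,0],[0,0,2,0,0,0],[0,0,2.5,0,0,0],[0,0,2.5,0,0,0]]'
python3 d.py 651.1 -247 25 0.164
```

```text
clock: 4.2
eef_pos: [653.3, -246.6, 31.8]
eef_rot: [-3.141, 0.001, 0.164]
wrist_force: [-0.3, 0.1, -0.8]
finger_gap: 13.4
finger_force: 25.0
clock: 4.6
eef_pos: [653.6, -246.7, 30.1]
eef_rot: [3.141, -0.0, 0.164]
wrist_force: [0.4, 0.3, -0.8]
finger_gap: 13.5
finger_force: 25.0
t 4.6 shift [-2.5 -0.1  5.1] turn [ 0. -0. -0.] at [ 653.6 -246.7   30.1] [ 3.141 -0.     0.164] F [ 0.4  0.3 -0.8] gap 13.5 grip 25.0
```

```bash
python3 nudge.py '[[-2,0,2,0,0,0],[-2,0,4,0,0,0],[-2,0,5,0,0,0],[-2,0,5.5,0,0,0],[-2,0,5.5,0,0,0]]'
python3 d.py 651.1 -247 25 0.164
```

```text
clock: 5.1
eef_pos: [651.5, -246.9, 24.3]
eef_rot: [-3.141, 0.0, 0.164]
wrist_force: [-0.3, -0.7, -0.8]
finger_gap: 13.8
finger_force: 25.0
t 5.1 shift [-0.4 -0.  -0.7] turn [-0.  0. -0.] at [ 651.5 -246.9   24.3] [-3.141  0.     0.164] F [-0.3 -0.7 -0.8] gap 13.8 grip 25.0
```

```bash
python3 nudge.py '[[0,0,0.5,0,0,0],[0,0,1,0,0,0],[0,0,1,0,0,0]]'
python3 nudge.py '[[0,0,0,0,0,0],[0,0,0,0,0,0],[0,0,0,0,0,0]]' 26
python3 nudge.py '[[0,0,-5,0,0,0],[0,0,-25,0,0,0],[0,0,-60,0,0,0],[0,0,-90,0,0,0],[0,0,-90,0,0,0]]'
python3 d.py 437.9 -7.8 80 1.969
```

```text
clock: 5.4
eef_pos: [651.7, -247.0, 24.0]
eef_rot: [3.141, -0.0, 0.164]
wrist_force: [-2.0, 0.9, 5.3]
finger_gap: 13.6
finger_force: 25.0
clock: 5.7
eef_pos: [651.5, -247.0, 23.3]
eef_rot: [-3.142, 0.0, 0.164]
wrist_force: [-0.2, 0.2, -0.3]
finger_gap: 25.8
finger_force: 0.0
clock: 6.2
eef_pos: [653.3, -247.7, 119.0]
eef_rot: [3.137, -0.007, 0.164]
wrist_force: [0.6, -0.4, 0.0]
finger_gap: 25.8
finger_force: 0.0
t 6.2 shift [-173.7 -272.    36.7] turn [ 9.000e-03 -1.000e-03 -1.805e+00] at [ 653.3 -247.7  119. ] [ 3.137 -0.007  0.164] F [ 0.6 -0.4  0. ] gap 25.8 grip 0.0
```

```bash
python3 nudge.py '[[-24,-38,0,0,0,-0.14],[-48,-76,0,0,0,-0.28],[-72,-114,0,0,0,-0.42],[-96,-152,0,0,0,-0.56],[-120,-190,0,0,0,-0.7]]' 40
python3 d.py 437.9 -7.8 100 1.969
```

```text
clock: 6.7
eef_pos: [500.6, -77.9, 113.2]
eef_rot: [-3.141, 0.0, 0.869]
wrist_force: [0.6, 0.4, 0.1]
finger_gap: 39.9
finger_force: 0.0
t 6.7 shift [ 13.1 -93.1  13.2] turn [-0.  -0.  -1.1] at [500.6 -77.9 113.2] [-3.141  0.     0.869] F [0.6 0.4 0.1] gap 39.9 grip 0.0
```

```bash
python3 nudge.py '[[3,-20,3,0,0,-0.14],[6,-40,6,0,0,-0.28],[9,-60,9,0,0,-0.42],[12,-80,12,0,0,-0.56],[13,-93,13,0,0,-0.7]]'
python3 nudge.py '[[0,0,0,0,0,-0.14],[0,0,0,0,0,-0.28],[0,0,0,0,0,-0.4],[0,0,0,0,0,-0.4],[0,0,0,0,0,-0.4]]'
python3 d.py 437.9 -7.8 17.5 1.969
```

```text
clock: 7.2
eef_pos: [438.9, -7.9, 100.0]
eef_rot: [-3.141, -0.0, 1.57]
wrist_force: [0.1, -0.1, -0.1]
finger_gap: 40.1
finger_force: 0.0
clock: 7.7
eef_pos: [439.9, -8.8, 100.4]
eef_rot: [-3.142, -0.0, 1.96]
wrist_force: [0.6, -0.4, 0.2]
finger_gap: 40.0
finger_force: 0.0
t 7.7 shift [ 1.7 -1.4 82.9] turn [-0.    -0.    -0.009] at [439.9  -8.8 100.4] [-3.142 -0.     1.96 ] F [ 0.6 -0.4  0.2] gap 40.0 grip 0.0
```

```bash
python3 nudge.py '[[1.3,-1,35,0,0,-0.009],[1.3,-1,60,0,0,-0.009],[1.3,-1,76,0,0,-0.009],[1.3,-1,82,0,0,-0.009],[1.3,-1,82,0,0,-0.009]]' 40
python3 d.py 437.9 -7.8 17.5 1.969
python3 nudge.py '[[0,0,0,0,0,0],[0,0,0,0,0,0],[0,0,0,0,0,0],[0,0,0,0,0,0],[0,0,0,0,0,0]]' 5 25
python3 d.py 437.9 -7.8 17.5 1.969
python3 nudge.py '[[0,0,-5,0,0,0],[0,0,-20,0,0,0],[0,0,-50,0,0,0],[0,0,-85,0,0,0],[0,0,-85,0,0,0]]'
python3 d.py 598.3 -184.8 110 3.305
```

```text
clock: 8.2
eef_pos: [438.3, -8.0, 18.1]
eef_rot: [-3.141, -0.001, 1.971]
wrist_force: [0.0, 1.1, 0.5]
finger_gap: 40.3
finger_force: 0.0
t 8.2 shift [ 0.3 -0.3  0.6] turn [-0.001 -0.001  0.002] at [438.3  -8.   18.1] [-3.141e+00 -1.000e-03  1.971e+00] F [0.  1.1 0.5] gap 40.3 grip 0.0
clock: 8.7
eef_pos: [438.7, -8.0, 18.9]
eef_rot: [3.141, 0.0, 1.973]
wrist_force: [-1.9, 0.9, 6.8]
finger_gap: 13.7
finger_force: 25.0
t 8.7 shift [ 0.5 -0.7  1.4] turn [0.001 0.    0.004] at [438.7  -8.   18.9] [3.141 0.    1.973] F [-1.9  0.9  6.8] gap 13.7 grip 25.0
clock: 9.2
eef_pos: [440.3, -8.1, 107.2]
eef_rot: [3.136, 0.003, 1.973]
wrist_force: [0.0, -1.2, -3.7]
finger_gap: 13.6
finger_force: 25.0
t 9.2 shift [-224.4   76.3   -1.6] turn [ 0.003  0.006 -1.332] at [440.3  -8.1 107.2] [3.136e+00 3.000e-03 1.973e+00] F [ 0.  -1.2 -3.7] gap 13.6 grip 25.0
```

```bash
python3 nudge.py '[[-25,8,-2,0,0,-0.14],[-50,17,-3,0,0,-0.28],[-75,25,-3,0,0,-0.42],[-100,34,-3,0,0,-0.56],[-125,42,-3,0,0,-0.7]]'
python3 d.py 598.3 -184.8 110 3.305
```

```text
clock: 9.7
eef_pos: [526.2, -107.3, 105.3]
eef_rot: [-3.141, -0.001, 2.678]
wrist_force: [-0.2, 1.1, -1.7]
finger_gap: 13.8
finger_force: 25.0
t 9.7 shift [-99.1 -37.1  -4.8] turn [ 0.    -0.001 -0.627] at [ 526.2 -107.3  105.3] [-3.141e+00 -1.000e-03  2.678e+00] F [-0.2  1.1 -1.7] gap 13.8 grip 25.0
```

```bash
python3 nudge.py '[[-23,-9,-3,0,0,-0.14],[-46,-18,-3,0,0,-0.28],[-69,-27,-3,0,0,-0.42],[-92,-35,-3,0,0,-0.56],[-99,-37,-3,0,0,-0.627]]'
python3 nudge.py '[[0,0,0,0,0,0],[0,0,0,0,0,0]]'
python3 d.py 598.3 -184.8 26 3.305
python3 - <<'E'
from h import *
ims=[]
for n in("top","scene"):
    im,d=manip.camera(n); np.savez(f"pics/{n}3.npz",im=im,d=d)
    u,v=proj(n,[604,-219,50])[0].astype(int)
    ims.append(cv2.resize(im[v-60:v+60,u-60:u+60,::-1],None,fx=3.3,fy=3.3,interpolation=cv2.INTER_CUBIC))
cv2.imwrite("pics/g3.png",np.hstack(ims))
E
```

```text
clock: 10.2
eef_pos: [598.1, -185.7, 107.8]
eef_rot: [3.141, -0.001, -2.979]
wrist_force: [-0.9, 1.2, -2.2]
finger_gap: 13.5
finger_force: 25.0
clock: 10.4
eef_pos: [597.0, -183.9, 108.4]
eef_rot: [3.141, -0.001, -2.986]
wrist_force: [0.4, -0.2, -2.5]
finger_gap: 13.8
finger_force: 25.0
t 10.4 shift [-1.2 -1.2 82.4] turn [ 0.001 -0.001 -0.007] at [ 597.  -183.9  108.4] [ 3.141e+00 -1.000e-03 -2.986e+00] F [ 0.4 -0.2 -2.5] gap 13.8 grip 25.0
```

View pics/g3.png

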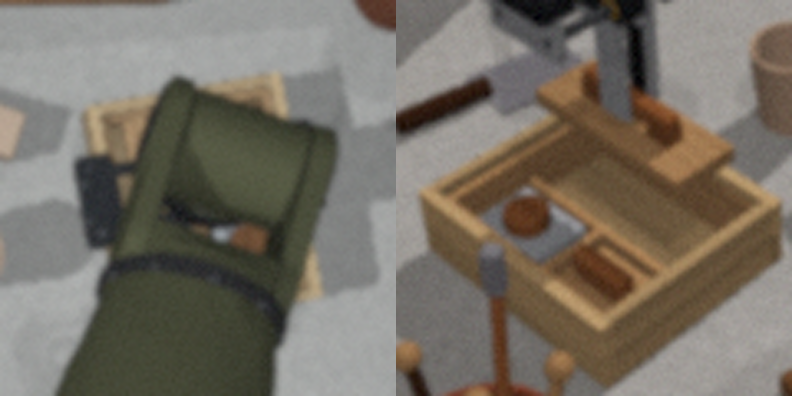

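The stamp lies flat in its bay and the float hangs above the long bay. I'll lower the float in gentle steps.

```bash
python3 nudge.py '[[-1.2,-1.2,20,0,0,-0.007],[-1.2,-1.2,40,0,0,-0.007],[-1.2,-1.2,55,0,0,-0.007],[-1.2,-1.2,65,0,0,-0.007],[-1.2,-1.2,65,0,0,-0.007]]'
python3 d.py 598.3 -184.8 26 3.305
python3 nudge.py '[[0,0,6,0,0,0],[0,0,11,0,0,0],[0,0,14,0,0,0],[0,0,14,0,0,0],[0,0,14,0,0,0]]'
python3 d.py 598.3 -184.8 24.5 3.305
```

```text
clock: 11.0
eef_pos: [598.4, -184.9, 43.2]
eef_rot: [3.141, -0.002, -2.977]
wrist_force: [0.2, 0.2, -2.2]
finger_gap: 13.6
finger_force: 25.0
t 11.0 shift [ 0.1  0.1 17.2] turn [ 0.001 -0.002  0.002] at [ 598.4 -184.9   43.2] [ 3.141e+00 -2.000e-03 -2.977e+00] F [ 0.2  0.2 -2.2] gap 13.6 grip 25.0
clock: 11.5
eef_pos: [599.1, -185.3, 30.6]
eef_rot: [-3.142, 0.0, -2.976]
wrist_force: [-0.7, 0.1, -1.5]
finger_gap: 14.0
finger_force: 25.0
t 11.5 shift [0.7 0.7 6.1] turn [-0.     0.     0.002] at [ 599.1 -185.3   30.6] [-3.142  0.    -2.976] F [-0.7  0.1 -1.5] gap 14.0 grip 25.0
```

```bash
python3 nudge.py '[[0.5,0.5,2,0,0,0],[0.5,0.5,4,0,0,0],[0.5,0.5,5,0,0,0],[0.5,0.5,5,0,0,0]]'
python3 nudge.py '[[0,0,0.5,0,0,0],[0,0,1,0,0,0],[0,0,1,0,0,0]]'
python3 d.py 598.3 -184.8 24.5 3.305
```

```text
clock: 11.9
eef_pos: [598.4, -184.9, 25.3]
eef_rot: [3.141, -0.0, -2.976]
wrist_force: [0.4, 0.0, -3.2]
finger_gap: 13.4
finger_force: 25.0
clock: 12.2
eef_pos: [598.5, -184.9, 25.0]
eef_rot: [-3.141, 0.0, -2.976]
wrist_force: [-3.3, 1.0, 4.6]
finger_gap: 14.0
finger_force: 25.0
t 12.2 shift [0.2 0.2 0.5] turn [-0.     0.     0.002] at [ 598.5 -184.9   25. ] [-3.141  0.    -2.976] F [-3.3  1.   4.6] gap 14.0 grip 25.0
```

```bash
python3 nudge.py '[[0,0,0,0,0,0],[0,0,0,0,0,0],[0,0,0,0,0,0]]' 26
python3 nudge.py '[[0,0,-5,0,0,0],[0,0,-25,0,0,0],[0,0,-60,0,0,0],[0,0,-90,0,0,0],[0,0,-90,0,0,0]]'
python3 d.py 596.5 227.4 115 3.367
```

```text
clock: 12.5
eef_pos: [598.5, -184.9, 24.4]
eef_rot: [-3.141, 0.0, -2.976]
wrist_force: [0.9, 1.0, 0.3]
finger_gap: 26.1
finger_force: 0.0
clock: 13.0
eef_pos: [600.2, -185.5, 119.4]
eef_rot: [-3.138, 0.006, -2.976]
wrist_force: [-0.4, 0.1, -0.4]
finger_gap: 25.8
finger_force: 0.0
t 13.0 shift [-64.2 407.9   3.3] turn [-0.004  0.006 -0.06 ] at [ 600.2 -185.5  119.4] [-3.138  0.006 -2.976] F [-0.4  0.1 -0.4] gap 25.8 grip 0.0
```

```bash
python3 nudge.py '[[-7,45,0,0,0,0],[-14,90,0,0,0,0],[-21,135,0,0,0,-0.03],[-28,180,0,0,0,-0.06],[-35,225,0,0,0,-0.06]]' 40
python3 nudge.py '[[-7,45,0,0,0,0],[-14,90,0,0,0,0],[-21,135,0,0,0,0],[-29,180,0,0,0,0],[-29,182,0,0,0,0]]' 40
python3 - <<'E'
from h import *
im,d=manip.camera("top"); np.savez("pics/top4.npz",im=im,d=d)
im,d=manip.camera("scene"); np.savez("pics/scene4.npz",im=im,d=d)
u,v=proj("scene",[604,-219,50])[0].astype(int)
im1=im[v-60:v+60,u-60:u+60,::-1]; t=np.load("pics/top4.npz")["im"]; u,v=proj("top",[604,-219,50])[0].astype(int)
cv2.imwrite("pics/g4.png",cv2.resize(np.hstack([t[v-60:v+60,u-60:u+60,::-1],im1]),None,fx=3.3,fy=3.3,interpolation=cv2.INTER_CUBIC))
# refine box: colour edges of the rim in the top view, both views depth
T=np.load("pics/top4.npz")
def rect(p): return cv2.minAreaRect(p.astype(np.float32))
for n in("top","scene"):
    for i in(0,4):
        S=np.load(f"pics/{n}{i}.npz"); P=cloud(n,S["d"])
        m=((abs(P[...,0]-604)<125)&(abs(P[...,1]+219)<115)&(P[...,2]>47)&(P[...,2]<63)).astype(np.uint8)
        q=P[m>0]; print(n,i,rect(q[:,:2]),np.median(q[:,2]))
        a=np.radians(9.4); L=(q[:,:2]-[604,-219])@np.array([[np.cos(a),-np.sin(a)],[np.sin(a),np.cos(a)]])
        # mean rim edges from outermost pixels, per side
        print("  edges x",[np.percentile(L[abs(L[:,1])<60][:,0],p).round(1) for p in(2,98)],"y",[np.percentile(L[abs(L[:,0])<70][:,1],p).round(1) for p in(2,98)])
E
python3 d.py 596.5 227.4 13 3.367
```

```text
clock: 13.5
eef_pos: [595.5, 44.6, 114.0]
eef_rot: [3.142, -0.001, -2.915]
wrist_force: [0.6, -0.9, 0.8]
finger_gap: 39.7
finger_force: 0.0
clock: 14.0
eef_pos: [582.4, 231.3, 113.8]
eef_rot: [3.141, -0.0, -2.912]
wrist_force: [0.2, -0.6, -0.1]
finger_gap: 39.8
finger_force: 0.0
top 0 ((603.719970703125, -220.01039123535156), (196.21694946289062, 169.56600952148438), 9.327085494995117) 53.71021429140894
  edges x [np.float64(-98.0), np.float64(96.9)] y [np.float64(-84.3), np.float64(83.3)]
top 4 ((603.73583984375, -219.59825134277344), (196.31202697753906, 168.8794403076172), 9.36013412475586) 54.05617821274426
  edges x [np.float64(-98.0), np.float64(96.6)] y [np.float64(-84.1), np.float64(83.3)]
scene 0 ((604.8004150390625, -218.9300537109375), (201.35086059570312, 170.18374633789062), 9.54229736328125) 54.5313974975152
  edges x [np.float64(-96.0), np.float64(100.2)] y [np.float64(-84.4), np.float64(83.5)]
scene 4 ((604.9170532226562, -218.6862030029297), (199.98516845703125, 170.3056182861328), 9.576343536376953) 54.466213413078876
  edges x [np.float64(-96.3), np.float64(99.5)] y [np.float64(-84.4), np.float64(83.6)]
t 14.1 shift [-13.2  -3.  100.7] turn [-0.    -0.001  0.002] at [583.1 227.4 113.8] [-3.141e+00 -1.000e-03 -2.914e+00] F [ 0.2 -0.2  0.6] gap 39.7 grip 0.0
```

View pics/g4.png

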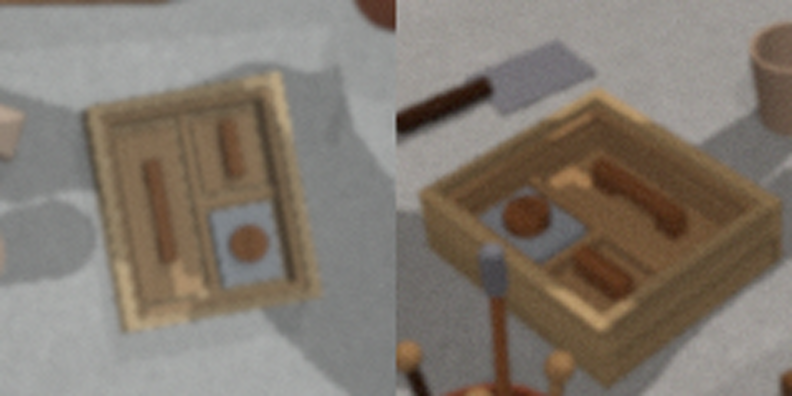

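Both tools lie flat in their own bays, and the cutter hasn't moved. Next I'll grasp the lid's bar.

```bash
python3 nudge.py '[[-13.2,-3,30,0,0,0],[-13.2,-3,60,0,0,0],[-13.2,-3,85,0,0,0],[-13.2,-3,97,0,0,0],[-13.2,-3,99,0,0,0]]'
python3 d.py 596.5 227.4 13.5 3.367
python3 nudge.py '[[0,0,0,0,0,0],[0,0,0,0,0,0]]'
python3 d.py 596.5 227.4 13.5 3.367
```

```text
clock: 14.6
eef_pos: [596.8, 225.5, 14.2]
eef_rot: [-3.141, -0.002, -2.918]
wrist_force: [-1.1, -0.2, 0.3]
finger_gap: 39.9
finger_force: 0.0
t 14.6 shift [-0.2  2.   0.7] turn [-0.    -0.002 -0.001] at [596.8 225.5  14.2] [-3.141e+00 -2.000e-03 -2.918e+00] F [-1.1 -0.2  0.3] gap 39.9 grip 0.0
clock: 14.8
eef_pos: [597.9, 226.7, 17.0]
eef_rot: [3.141, 0.002, -2.917]
wrist_force: [-0.6, -0.5, 0.7]
finger_gap: 39.7
finger_force: 0.0
t 14.8 shift [1.2 1.  3.5] turn [ 0.     0.002 -0.   ] at [597.9 226.7  17. ] [ 3.141e+00  2.000e-03 -2.917e+00] F [-0.6 -0.5  0.7] gap 39.7 grip 0.0
```

```bash
python3 nudge.py '[[1,1,2,0,0,0],[1,1,3,0,0,0],[1,1,3,0,0,0],[1,1,3,0,0,0]]'
python3 nudge.py '[[0,0,0,0,0,0],[0,0,0,0,0,0],[0,0,0,0,0,0],[0,0,0,0,0,0],[0,0,0,0,0,0]]' 5 40
python3 d.py 596.5 227.4 13.5 3.367
python3 nudge.py '[[0,0,-5,0,0,0],[0,0,-15,0,0,0],[0,0,-40,0,0,0],[0,0,-70,0,0,0],[0,0,-85,0,0,0]]'
python3 nudge.py '[[0,0,-10,0,0,0],[0,0,-10,0,0,0]]'
python3 - <<'E'
from h import *
ims=[]
for n in("top","scene"):
    im,d=manip.camera(n); np.savez(f"pics/{n}5.npz",im=im,d=d)
    u,v=proj(n,[597,227,80])[0].astype(int)
    ims.append(cv2.resize(im[v-60:v+60,u-60:u+60,::-1],None,fx=3.3,fy=3.3,interpolation=cv2.INTER_CUBIC))
cv2.imwrite("pics/g5.png",np.hstack(ims))
E
python3 d.py 604.4 -207 110 3.305
```

```text
clock: 15.2
eef_pos: [596.0, 227.5, 12.6]
eef_rot: [3.142, 0.0, -2.916]
wrist_force: [-0.9, -0.9, -0.7]
finger_gap: 40.2
finger_force: 0.0
clock: 15.7
eef_pos: [595.9, 227.5, 12.5]
eef_rot: [3.142, 0.0, -2.916]
wrist_force: [0.0, 0.5, 0.9]
finger_gap: 15.7
finger_force: 40.0
t 15.7 shift [-0.5 -0.2 -1. ] turn [ 0.  0. -0.] at [595.9 227.5  12.5] [ 3.142  0.    -2.916] F [0.  0.5 0.9] gap 15.7 grip 40.0
clock: 16.2
eef_pos: [596.8, 227.7, 100.7]
eef_rot: [3.141, 0.004, -2.916]
wrist_force: [0.2, -0.0, -3.0]
finger_gap: 15.7
finger_force: 40.0
clock: 16.4
eef_pos: [596.2, 227.5, 108.4]
eef_rot: [3.141, 0.001, -2.916]
wrist_force: [0.6, -0.7, -2.7]
finger_gap: 15.6
finger_force: 40.0
t 16.5 shift [  88.3 -425.3   -3.5] turn [-0.    -0.002  0.062] at [595.5 227.3 106.3] [-3.141e+00 -2.000e-03 -2.916e+00] F [ 0.5 -0.7 -4.2] gap 16.2 grip 40.0
```

View pics/g5.png

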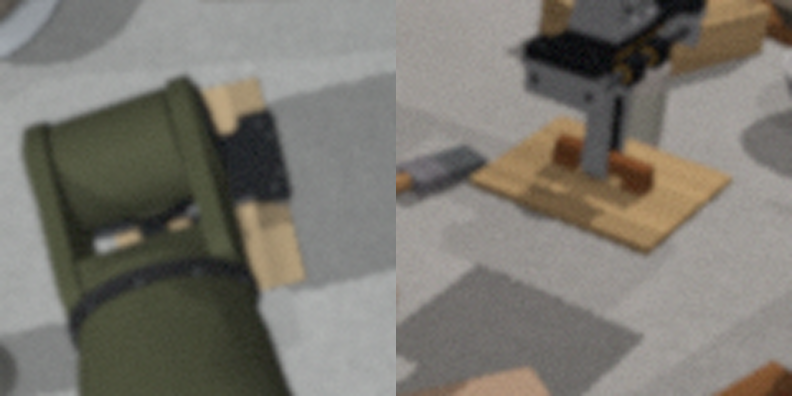

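The lid is held level by its bar. I'll carry it to above the box, offset 10 mm to box +y.

```bash
python3 nudge.py '[[8,-38,-1,0,0,0.01],[17,-80,-3,0,0,0.02],[26,-122,-3,0,0,0.03],[34,-164,-3,0,0,0.04],[43,-206,-3,0,0,0.062]]'
python3 nudge.py '[[9,-42,0,0,0,0],[18,-84,0,0,0,0],[27,-126,0,0,0,0],[35,-168,0,0,0,0],[41,-195,0,0,0,0]]'
python3 nudge.py '[[0,0,0,0,0,0],[0,0,0,0,0,0],[0,0,0,0,0,0]]'
python3 d.py 602.1 -209.7 80 3.305
```

```text
clock: 17.0
eef_pos: [599.3, 15.4, 109.0]
eef_rot: [3.141, -0.002, -2.979]
wrist_force: [-0.2, -0.2, -3.6]
finger_gap: 15.7
finger_force: 40.0
clock: 17.5
eef_pos: [590.3, -184.7, 108.9]
eef_rot: [3.141, -0.002, -2.98]
wrist_force: [0.1, 0.8, -3.8]
finger_gap: 15.5
finger_force: 40.0
clock: 17.8
eef_pos: [591.1, -181.0, 109.7]
eef_rot: [3.141, -0.001, -2.978]
wrist_force: [0.0, -0.3, -3.2]
finger_gap: 15.6
finger_force: 40.0
t 17.8 shift [ -6.2 -30.2  29.6] turn [ 0.001 -0.001  0.001] at [ 591.1 -181.   109.7] [ 3.141e+00 -1.000e-03 -2.978e+00] F [ 0.  -0.3 -3.2] gap 15.6 grip 40.0
```

```bash
python3 nudge.py '[[-3,-15,5,0,0,0],[-6,-29,18,0,0,0],[-6,-30,28,0,0,0],[-6,-30,28,0,0,0],[-6,-30,28,0,0,0]]'
python3 nudge.py '[[0,0,0,0,0,0],[0,0,0,0,0,0],[0,0,0,0,0,0]]'
python3 d.py 602.1 -209.7 68 3.305
```

```text
clock: 18.3
eef_pos: [602.0, -210.0, 82.3]
eef_rot: [3.141, -0.001, -2.978]
wrist_force: [0.1, 0.0, -2.3]
finger_gap: 15.9
finger_force: 40.0
clock: 18.6
eef_pos: [602.2, -210.5, 82.9]
eef_rot: [-3.141, 0.001, -2.978]
wrist_force: [-0.2, 0.1, -3.4]
finger_gap: 16.0
finger_force: 40.0
t 18.6 shift [-0.   0.8 14.9] turn [-0.     0.001  0.   ] at [ 602.2 -210.5   82.9] [-3.141e+00  1.000e-03 -2.978e+00] F [-0.2  0.1 -3.4] gap 16.0 grip 40.0
```

Run:
```python
from h import *
a=0.164; A=np.array([[np.cos(a),np.sin(a)],[-np.sin(a),np.cos(a)]])
for n in("top","scene"):
    im,d=manip.camera(n); np.savez(f"pics/{n}6.npz",im=im,d=d); P=cloud(n,d)
    ok=d>0; L=(P[...,:2]-[604.2,-219.4])@A.T; z=P[...,2]
    m=ok&(z>68)&(z<88)&(abs(L[...,0])<105)&(abs(L[...,1])<100)
    q=L[m]; zz=z[m]; 
    for nm,s in {"x":0,"y":1}.items():
        o=abs(q[:,1-s])<65; print(n,nm,np.percentile(q[o][:,s],[0.5,2,98,99.5]).round(1))
    c=np.c_[q,np.ones(len(q))]; g=abs(zz-np.median(zz))<4; print(" plane",np.linalg.lstsq(c[g],zz[g],rcond=None)[0].round(4),g.sum())
print(manip.read_state()["eef_pos"])
```

```text
top x [-48.2 -43.9  84.7  85.5]
top y [-62.  -59.3  81.   81.4]
 plane [-6.0000e-04  7.0000e-04  7.8999e+01] 439
scene x [-83.6 -79.9  87.1  87.8]
scene y [-62.5 -62.   78.5  80.6]
 plane [-1.80000e-03  2.10000e-03  7.99821e+01] 2519
[ 602.12500041 -210.55312042   82.72785492]
```

```bash
python3 nudge.py '[[0,0,4,0,0,0],[0,0,8,0,0,0],[0,0,11,0,0,0],[0,0,12,0,0,0],[0,0,12,0,0,0]]'
python3 nudge.py '[[0,0,0.5,0,0,0],[0,0,1,0,0,0],[0,0,1.5,0,0,0],[0,0,1.5,0,0,0],[0,0,1.5,0,0,0]]'
python3 nudge.py '[[0,0,0.5,0,0,0],[0,0,1,0,0,0],[0,0,1.5,0,0,0],[0,0,1.5,0,0,0],[0,0,1.5,0,0,0]]'
```

```text
clock: 19.2
eef_pos: [602.0, -210.6, 70.2]
eef_rot: [3.141, -0.0, -2.978]
wrist_force: [0.2, -0.4, -3.1]
finger_gap: 15.8
finger_force: 40.0
clock: 19.7
eef_pos: [602.1, -210.7, 69.0]
eef_rot: [-3.142, 0.0, -2.978]
wrist_force: [-0.6, -0.6, -1.8]
finger_gap: 15.6
finger_force: 40.0
clock: 20.2
eef_pos: [602.0, -210.6, 67.5]
eef_rot: [3.142, 0.0, -2.978]
wrist_force: [-0.6, 0.6, -2.7]
finger_gap: 15.6
finger_force: 40.0
```

```bash
python3 nudge.py '[[0,0,0.4,0,0,0],[0,0,0.8,0,0,0],[0,0,0.8,0,0,0],[0,0,0.8,0,0,0]]'
python3 nudge.py '[[0,0,0.4,0,0,0],[0,0,0.8,0,0,0],[0,0,0.8,0,0,0],[0,0,0.8,0,0,0]]'
```

```text
clock: 20.6
eef_pos: [602.1, -210.8, 67.0]
eef_rot: [-3.141, 0.0, -2.979]
wrist_force: [-1.3, -1.3, 2.6]
finger_gap: 15.5
finger_force: 40.0
clock: 21.0
eef_pos: [602.2, -211.0, 66.4]
eef_rot: [-3.141, 0.001, -2.979]
wrist_force: [-3.2, -2.0, 6.1]
finger_gap: 15.4
finger_force: 40.0
```

The lid is resting on the +y rim under light contact. Now I'll slide it gently towards -y.

```bash
python3 nudge.py '[[0,-0.8,0,0,0,0],[0,-1.6,0,0,0,0],[0,-2.4,0,0,0,0],[0,-3.2,0,0,0,0],[0,-4,0,0,0,0]]'
python3 nudge.py '[[0,-0.5,0,0,0,0],[0,-1,0,0,0,0],[0,-1.5,0,0,0,0],[0,-2,0,0,0,0],[0,-2,0,0,0,0]]'
python3 nudge.py '[[0,-0.5,0,0,0,0],[0,-1,0,0,0,0],[0,-1.5,0,0,0,0],[0,-1.5,0,0,0,0]]'
python3 d.py 603.7 -219.6 58.5 3.305
```

```text
clock: 21.5
eef_pos: [603.0, -214.0, 66.0]
eef_rot: [3.141, 0.001, -2.978]
wrist_force: [-1.0, 4.3, 5.4]
finger_gap: 15.6
finger_force: 40.0
clock: 22.0
eef_pos: [603.2, -216.3, 66.0]
eef_rot: [3.141, 0.0, -2.978]
wrist_force: [-1.7, 4.3, 4.8]
finger_gap: 15.8
finger_force: 40.0
clock: 22.4
eef_pos: [603.1, -218.5, 65.3]
eef_rot: [-3.141, -0.001, -2.978]
wrist_force: [0.3, 0.2, -2.3]
finger_gap: 15.6
finger_force: 40.0
t 22.4 shift [-0.5 -1.2  6.8] turn [-0.001 -0.001 -0.   ] at [ 603.1 -218.5   65.3] [-3.141e+00 -1.000e-03 -2.978e+00] F [ 0.3  0.2 -2.3] gap 15.6 grip 40.0
```

The contact force vanished, so the edge has entered the pocket. I'll centre it and lower it gently.

```bash
python3 nudge.py '[[0,-0.5,0.5,0,0,0],[0,-1,1,0,0,0],[0,-1,2,0,0,0],[0,-1,2.5,0,0,0],[0,-1,2.5,0,0,0]]'
python3 nudge.py '[[0,0,0.7,0,0,0],[0,0,1.4,0,0,0],[0,0,2,0,0,0],[0,0,2,0,0,0]]'
python3 d.py 603.7 -219.6 58.5 3.305
```

```text
clock: 22.9
eef_pos: [603.3, -219.0, 63.1]
eef_rot: [3.141, -0.0, -2.978]
wrist_force: [0.1, -1.2, -2.5]
finger_gap: 15.4
finger_force: 40.0
clock: 23.3
eef_pos: [603.4, -219.0, 61.3]
eef_rot: [3.142, -0.0, -2.978]
wrist_force: [0.2, 0.8, -2.6]
finger_gap: 15.5
finger_force: 40.0
t 23.3 shift [-0.2 -0.6  2.8] turn [ 0. -0. -0.] at [ 603.4 -219.    61.3] [ 3.142 -0.    -2.978] F [ 0.2  0.8 -2.6] gap 15.5 grip 40.0
```

```bash
python3 nudge.py '[[0,0,0.7,0,0,0],[0,0,1.4,0,0,0],[0,0,1.8,0,0,0],[0,0,1.8,0,0,0]]'
python3 nudge.py '[[0,0,0.5,0,0,0],[0,0,1,0,0,0],[0,0,1,0,0,0],[0,0,1,0,0,0]]'
python3 nudge.py '[[0,0,0.4,0,0,0],[0,0,0.8,0,0,0],[0,0,0.8,0,0,0],[0,0,0.8,0,0,0]]'
```

```text
clock: 23.7
eef_pos: [603.4, -219.0, 59.5]
eef_rot: [3.142, -0.0, -2.978]
wrist_force: [0.3, -0.4, -3.6]
finger_gap: 15.5
finger_force: 40.0
clock: 24.1
eef_pos: [603.4, -219.1, 58.6]
eef_rot: [-3.142, 0.0, -2.978]
wrist_force: [0.4, 0.4, -1.5]
finger_gap: 15.8
finger_force: 40.0
clock: 24.5
eef_pos: [603.5, -219.0, 58.4]
eef_rot: [-3.141, 0.0, -2.978]
wrist_force: [-3.9, 1.8, 5.9]
finger_gap: 15.7
finger_force: 40.0
```

It is seated on the ledge at the predicted height. I'll release, rise and move aside to inspect.

```bash
python3 nudge.py '[[0,0,0,0,0,0],[0,0,0,0,0,0],[0,0,0,0,0,0]]' 34
python3 nudge.py '[[0,0,-5,0,0,0],[0,0,-20,0,0,0],[0,0,-50,0,0,0],[0,0,-90,0,0,0],[0,0,-120,0,0,0]]'
python3 nudge.py '[[0,40,0,0,0,0],[0,80,0,0,0,0],[0,120,0,0,0,0],[10,165,0,0,0,0],[20,205,0,0,0,0]]'
python3 nudge.py '[[0,0,0,0,0,0],[0,0,0,0,0,0],[0,0,0,0,0,0]]'
python3 - <<'E'
from h import *
a=0.164; A=np.array([[np.cos(a),np.sin(a)],[-np.sin(a),np.cos(a)]]); ims=[]
for n in("top","scene"):
    im,d=manip.camera(n); P=cloud(n,d); L=(P[...,:2]-[604.2,-219.4])@A.T; z=P[...,2]
    m=(d>0)&(abs(L[...,0])<82)&(abs(L[...,1])<68)&(abs(L[...,1])>22)&(z<70); c=np.c_[L[m],np.ones(m.sum())]
    print(n,"lid plane",np.linalg.lstsq(c,z[m],rcond=None)[0].round(4))
    r=(d>0)&(z>45)&(z<65)&(((abs(L[...,0])>90)&(abs(L[...,0])<96)&(abs(L[...,1])<80))|((abs(L[...,1])>76)&(abs(L[...,1])<82)&(abs(L[...,0])<90))); print("  rim z",np.median(z[r]))
    u,v=proj(n,[604,-219,50])[0].astype(int)
    ims.append(cv2.resize(im[v-60:v+60,u-60:u+60,::-1],None,fx=3.3,fy=3.3,interpolation=cv2.INTER_CUBIC))
cv2.imwrite("pics/g7.png",np.hstack(ims))
E
```

```text
clock: 24.8
eef_pos: [603.5, -219.1, 57.7]
eef_rot: [-3.142, 0.0, -2.978]
wrist_force: [0.5, -0.6, -0.9]
finger_gap: 33.5
finger_force: 0.0
clock: 25.3
eef_pos: [603.8, -219.2, 181.6]
eef_rot: [-3.14, 0.002, -2.978]
wrist_force: [0.9, 0.1, -0.6]
finger_gap: 33.9
finger_force: 0.0
clock: 25.8
eef_pos: [549.7, -18.3, 179.1]
eef_rot: [-3.141, 0.001, -2.978]
wrist_force: [0.9, 0.8, 0.5]
finger_gap: 33.9
finger_force: 0.0
clock: 26.1
eef_pos: [550.9, -20.9, 178.4]
eef_rot: [-3.141, 0.001, -2.979]
wrist_force: [1.0, -0.3, -0.9]
finger_gap: 33.7
finger_force: 0.0
top lid plane [-2.00000e-03 -5.00000e-04  5.48798e+01]
  rim z 54.98875802623495
scene lid plane [1.00000e-04 1.00000e-03 5.56724e+01]
  rim z 55.50750088728246
```

View pics/g7.png

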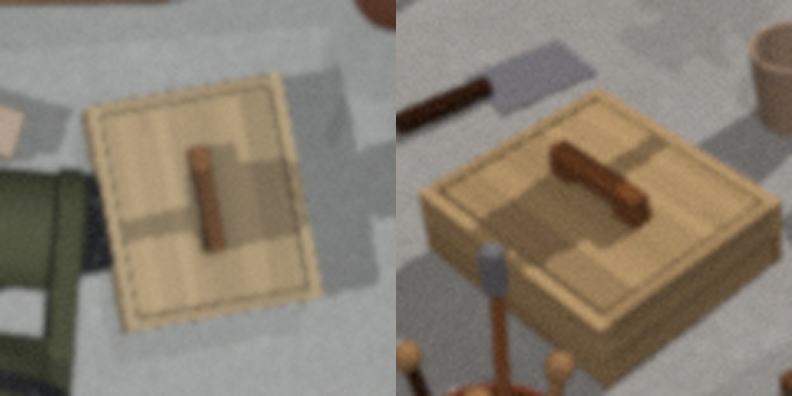

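The lid is flush with the rim all round. Its plane measures 54.9 and 55.7 mm in the two views, against 55.0 and 55.5 mm for the rim, and it is level.

```bash
python3 -c "
from cell import manip
print(manip.sign_off())"
```

```text
the job is handed in; nothing more can be done
None
```

The job is done and handed in after about 26 s: the float and stamp lie flat in their bays, the lid was slid into its pocket flush all round, and nothing else was moved.

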